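Load a pulled drive into the push-push bay of the wiping dock

ROBOT

A 6-joint arm with a two-finger parallel gripper is mounted at the origin on the work surface. World frame = base frame: x ahead of the robot, y to its left, z up, the work surface at z = 0. Lengths are in mm, angles in rad, forces in N, time in s.
With the tool pointing down it reaches from about 300 to 775 mm from the base axis. Payload 14.6 kg.
Tool frame: the origin (TCP) lies at the very end of the fingers, on their centre line; the grasp point (between the pads) lies 19 mm behind it; z points along the fingers, y is the direction in which the jaws open and shut (so a half turn about z gives the same grasp; the last joint's range is limited). The gripper opens to 94 mm and grips with 3 to 60 N. Pads are 16 mm wide; open, the fingers measure 119 mm over their backs; the gripper's body (75 mm by 177 mm) begins 78 mm behind the grasp point.
Start: joints at [1.107, 0.3, 1.521, -0, 1.321, -0.067], TCP at [212.554, 507.257, 205.446] pointing down, gripper open.
Joint ranges: [-3.03, 3.03], [-0.79, 2.21], [0.23, 2.52], [-1.04, 4.18], [0, 3.07], [-2.55, 2.55]. Speed limits (rad/s): [2.22, 2.22, 2.57, 3.14, 3.14, 3.14].

INTERFACE

Orientations are given as [roll, pitch, yaw] about the fixed x, y, z axes, in that order (R = Rz(yaw) Ry(pitch) Rx(roll)).
In Python, from cell import manip gives the robot as it stands.
- The arm moves only by the shell command python3 -m inch 'ROWS' [FORCE]. ROWS is a JSON object of lists of equal length, an entry for each row: "grip": the opening, from -1 (shut) to 1 (fully open), so that 0 is half open; "travel": the shift along the world's x, y, z in cm, a list of three; "turn": the turn, a rotation vector about the world's x, y, z in degrees, a list of three. A call has 1 to 10 rows; each row is the pose to reach, as a shift and turn from the pose measured when the call began; what a row does not reach only later rows make up. A row lasts 1/8 s, in which the tool goes at most 62.5 mm and 10.7 degrees, less where a joint would pass 70% of its speed; a pose out of reach is approached as far as the arm can. A call with a gripper value outside its range is refused whole. The fingers move at their own pace and stop on an object; FORCE is the grip in N (left out, the last holds). Time passes only in rows, so rows that repeat a pose let the fingers close. It gives the time, the measured TCP pose, the force and the opening at its end, in the units of the state.
- manip.read_state(): the state, without advancing time (a new reading comes with each control period).
- manip.camera(name): name is "side" or "top" or "wrist"; returns (picture, depth): 480x640x3 uint8, red, green, blue; 480x640 float32, mm along the optical axis (not along the pixel's ray), 0 where there is no reading.
- manip.calibration(name): a dict with "fx", "fy", "cx", "cy" (pixels), "k1" (the pictures are not rectified: a ray, as slopes to the right and down, at radius r is drawn at 1 + k1 r^2 times it, then the intrinsics apply), "world_from_camera" (4x4, takes a point from camera to world coordinates). Camera axes: x right, y up, looking along -z (the intrinsics and any distortion apply to the point x, -y, -z); pixel columns grow to the right and rows downward; lengths in mm; the calibration is good to about 2 mm. A picture is of the moment at which its call begins: read the wrist's pose just before it. calibration takes no time and is no camera call; for the wrist camera it gives the pose at the moment of the call.
- manip.sign_off(): hands the job in, once; it reports no verdict.
Trained networks look in the newest picture that a camera, given by its name, has taken for a name from the list of things; names that differ only in an ending like _2 or _b are one class to them, and where a whole thing is asked for, a point or a joint stands for the part that bears it (a point fixed in the world has none). Each returns a list of dicts, best first, with "p" (0 to 1); they miss things now and then, are a little off and sometimes report something else, mostly with a low value. They report only what shows in the picture. A call takes as long as a camera call. They do not tell look-alikes from the thing itself.
- manip.look_for(camera, label): "bbox" ([left, top, right, bottom] in pixels, round what is visible of it).
The state is a dict: "clock": time; "joints": joint angles; "qd": joint speeds; "effort": joint torques, N m; "eef_pos": TCP position; "eef_rot": TCP orientation; "wrist_force": force on the tool from outside, world axes, zero at the start; "moment": the same for the moment, N m; "finger_gap": finger opening in mm.
Only numpy, scipy, OpenCV 4.12 (cv2) and the standard library are available. Lean on these libraries where they do the work, as an engineer would, in place of code of your own. Each camera call takes 0.05 s, during which the arm holds its last target.

TASK

Take the large 2.5-inch drive out of the rack and load it upright into the empty bay of the wiping dock: push it gently down to the stop so that the spring seat under it clicks, and leave it locked down in the bay. The seat clicks down and up by turns and may already have been left down; then the first push only brings it up again, so feel where it is, let it come fully up and push once more if needed. Never press harder than about 15 N on the dock's stop or rim, and leave the other parts where they are.

Things in the scene. Friction and masses are not known exactly. Their poses are not given: they have to be found in the camera images.
- drive_mid (a point): Centre (half-way up) of the large drive: aluminium 2.5-inch disk drive, 9.5 mm thick (its x), 70 mm wide (its y), 100 mm tall as it stands (z up), 70 to 140 g; its foot (connector edge) is 50 mm below this point. It stands upright in one of the rack's three slots, 60 mm of it above the rack: the tallest and widest of the three drives there. Half a turn about z fits the dock as well.
- rack: Grey plastic rack, fixed, 130 x 92 mm, 48 mm high; origin at the centre of its underside. Three upright slots, 12 mm (x) by 73 mm (y), at x = -42, 0 and 42 mm in its own frame, 40 mm deep (slot floor 8 mm above the bench).
- bay (a point): Centre of the mouth of the dock's empty bay, level with the dock's top, 80 mm above the bench; x across the thin side of the slot, y along its wide side, z up. The slot is 11.5 x 72 mm (1 mm to spare on each side of the drive); a funnel 4 mm deep widens it by 3 mm on each side at the top. Soft black dust lips 6 mm down hide the spring seat inside; they give way without any force.
- dock: The wiping dock: fixed black box 140 mm (x) x 112 mm (y), 80 mm high; origin at the centre of its underside, axes as the bay's. The empty bay is at x = -30 mm in its frame, on the side away from the robot. A second drive of the same size (fixed) sits home in the other bay at x = +30 mm and stands 64.4 mm above the dock's top.
- seat_raised (a point): Point fixed in the dock: where the top of the empty bay's spring seat nominally is when raised, 24 mm below the mouth; the seat may stand up to 1.5 mm higher or lower than nominal, raised and locked alike. At the start it is either raised or locked down, as someone left it. Its spring pushes up with 4 N when raised, 6 N when locked down and about 7.5 N at the stop.
- seat_home (a point): Point fixed in the dock: nominal top of the seat when locked down, 35.6 mm below the mouth (same 1.5 mm uncertainty). Pushing the drive with the seat to the stop and then letting it come all the way back changes the seat's state: raised to locked, locked to raised. It clicks over 0.5 to 4 mm before the stop; a push that ends higher, or that starts before the seat is fully up, does not lock it.
- stop (a point): Point fixed in the dock: level of the firm stop, 43.3 mm below the mouth of the empty bay: two rigid ledges at the ends of the slot on which the drive's foot lands when pushed all the way; the force rises steeply there.
- small_drive1: Bystander: smaller drive, 8 x 54 x 78 mm, standing loosely in another slot of the rack; origin at the centre of its foot.
- small_drive2: Bystander: a second smaller drive like the first, in the remaining slot of the rack.
- heatsink: Bystander: finned aluminium block 60 x 60 x 32 mm lying on the bench between rack and dock, on the robot's side; origin at the centre of its underside.
- hard_disk: Bystander: 3.5-inch hard disk 147 x 102 x 28 mm lying flat on the bench beyond rack and dock; origin at the centre of its underside.
Things that resemble listed ones, but are neither listed nor needed, are in the scene too. What is shaped like the part that bears drive_mid but orange or red is not meant.

How it is judged:
By the outcome, as a careful person would: the job done as asked, in the order asked, and still so for the second after the job is handed in, with the robot touching nothing.
It also fails if it takes over 51 s, if anything falls off the work surface, if the arm or the gripper's body presses on something with over 40 N, if the wrist force passes 120 N, or if a joint passes its speed limit or range.

## Working session

There is one attempt and no reset: what is moved stays moved. The work goes in short steps, Python scripts to look and compute and a shell command to move; the robot and the scene stay as the last step left them, time stands still between calls to the robot, and variables do not carry over. Pictures are saved under pics/ and viewed, and the job is handed in when it is done.

```bash
ls; mkdir -p pics; cat > h.py <<'E'
import numpy as np, cv2
from cell import manip
def take(name,fn=None):
    cal=manip.calibration(name); im,d=manip.camera(name)
    if fn: cv2.imwrite('pics/'+fn,im[:,:,::-1]); np.savez('pics/'+fn[:-4]+'.npz',d=d,im=im,**{k:np.array(v) for k,v in cal.items()})
    return im,d,cal
def load(fn):
    z=np.load('pics/'+fn+'.npz'); return z['im'],z['d'],{k:z[k] for k in ('fx','fy','cx','cy','k1','world_from_camera')}
def rays(cal,u,v):
    K=np.array([[cal['fx'],0,cal['cx']],[0,cal['fy'],cal['cy']],[0,0,1]],float)
    p=cv2.undistortPoints(np.stack([np.ravel(u),np.ravel(v)],-1).astype(float)[:,None],K,np.array([float(cal['k1']),0,0,0,0]))[:,0]
    return p
def pts(cal,d,u,v):
    p=rays(cal,u,v); z=d[np.ravel(v).astype(int),np.ravel(u).astype(int)]
    c=np.stack([p[:,0]*z,-p[:,1]*z,-z],-1); T=np.array(cal['world_from_camera'])
    return c@T[:3,:3].T+T[:3,3]
def atz(cal,u,v,h):
    p=rays(cal,u,v); T=np.array(cal['world_from_camera'])
    r=np.stack([p[:,0],-p[:,1],-np.ones(len(p))],-1)@T[:3,:3].T; s=(h-T[2,3])/r[:,2]
    return T[:3,3]+r*s[:,None]
def proj(cal,P):
    T=np.array(cal['world_from_camera']); c=(np.atleast_2d(P)-T[:3,3])@T[:3,:3]
    x=c[:,0]/-c[:,2]; y=-c[:,1]/-c[:,2]; r2=x*x+y*y; f=1+cal['k1']*r2
    return np.stack([cal['fx']*x*f+cal['cx'],cal['fy']*y*f+cal['cy']],-1)
E
python3 - <<'E'
from h import *
print(manip.read_state())
for n in('top','side','wrist'):
    im,d,c=take(n,n+'0.png'); print(n,np.round(np.array(c['world_from_camera']),3).tolist(),c['fx'],c['k1'])
    for l in ('drive_mid','rack','dock','heatsink','hard_disk','small_drive1'):
        if n!='wrist': print(l,[(np.round(b['bbox']).tolist(),round(b['p'],2)) for b in manip.look_for(n,l)][:4])
print(manip.read_state()['clock'])
E
```

```text
pics
{'clock': 0.0, 'joints': array([ 1.10739773e+00,  3.00508128e-01,  1.52159390e+00, -3.64573299e-05,
        1.32068850e+00, -6.66245704e-02]), 'qd': array([ 2.17582992e-04, -1.20521122e-03, -9.12558059e-05,  1.48242901e-03,
       -6.73772252e-04, -2.30476500e-04]), 'effort': array([-1.33358819e-03, -5.31824470e+01, -3.52719426e+01,  7.06800004e-02,
        2.45752058e-02, -8.07385049e-05]), 'eef_pos': array([212.44928214, 507.02268744, 204.86059452]), 'eef_rot': array([-3.14039509e+00, -4.45149552e-05,  2.74482764e+00]), 'wrist_force': array([-0.32853951,  0.78450844,  0.33399644]), 'moment': array([ 0.02739655, -0.02078194,  0.02535176]), 'finger_gap': 93.76497313693223}
top [[0.0, 0.996, -0.087, 490.071], [-1.0, 0.001, 0.005, -38.252], [0.005, 0.087, 0.996, 858.708], [0.0, 0.0, 0.0, 1.0]] 457.18803811158364 -0.09278219021429245
drive_mid [([447.0, 236.0, 486.0, 268.0], 0.82), ([366.0, 217.0, 410.0, 231.0], 0.77), ([363.0, 139.0, 410.0, 168.0], 0.66), ([420.0, 163.0, 469.0, 186.0], 0.66)]
rack [([356.0, 211.0, 425.0, 290.0], 0.75)]
dock [([140.0, 174.0, 239.0, 277.0], 0.88), (
[... 370 characters left out ...]
0.05584037499650716
drive_mid [([462.0, 268.0, 514.0, 341.0], 0.78), ([431.0, 224.0, 482.0, 296.0], 0.75), ([271.0, 234.0, 321.0, 290.0], 0.67), ([370.0, 255.0, 410.0, 307.0], 0.65)]
rack [([317.0, 278.0, 424.0, 374.0], 0.9)]
dock [([211.0, 152.0, 307.0, 246.0], 0.97)]
heatsink [([183.0, 290.0, 238.0, 338.0], 0.9)]
hard_disk [([339.0, 211.0, 432.0, 264.0], 0.73), ([370.0, 254.0, 412.0, 306.0], 0.24)]
small_drive1 [([343.0, 295.0, 372.0, 336.0], 0.67), ([359.0, 281.0, 391.0, 322.0], 0.55), ([212.0, 153.0, 309.0, 247.0], 0.23)]
wrist [[0.387, -0.892, -0.233, 144.977], [0.922, 0.374, 0.097, 536.79], [0.0, -0.252, 0.968, 385.414], [0.0, 0.0, 0.0, 1.0]] 386.2238528969802 0.020701744164785933
0.75
```

View pics/top0.png

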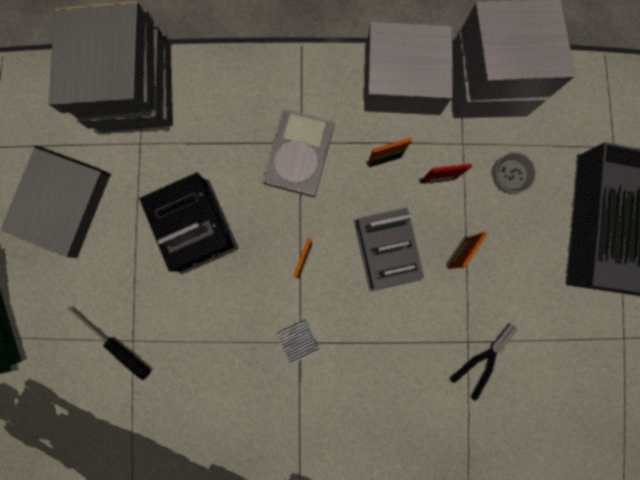

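View pics/side0.png

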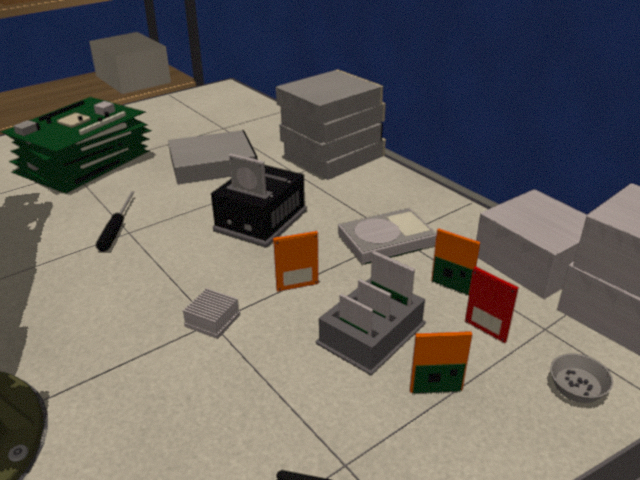

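The top view shows the rack at about (390,250), with the large drive in its far slot at (387,222). The dock is at (188,222), with its empty bay near (178,205). The orange and red drives standing around are decoys. Next I'll measure from the depth images.

```bash
python3 - <<'E'
from h import *
for n in ('top0','side0'):
    im,d,c=load(n)
    vv,uu=np.mgrid[0:480,0:640]
    P=pts(c,d,uu,vv).reshape(480,640,3)
    def fit(mask,name):
        m=mask.astype(np.uint8); k,l,s,_=cv2.connectedComponentsWithStats(m)
        if k<2: print(name,'none');return
        i=1+np.argmax(s[1:,4]); q=P[l==i]
        r=cv2.minAreaRect(q[:,:2].astype(np.float32)); print(n,name,s[i].tolist(),'mean',q.mean(0).round(1),'med z',np.median(q[:,2]).round(1),'rect',np.round(r[0],1),np.round(r[1],1),round(r[2],1))
    z=P[...,2]; ok=d>0
    reg=lambda a,b,cc,dd:(uu>=a)&(uu<=cc)&(vv>=b)&(vv<=dd)
    if n=='top0': R=reg(350,200,432,296); D=reg(130,165,245,285)
    else: R=reg(310,240,430,380); D=reg(205,145,312,250)
    fit(R&ok&(z>100)&(z<115),'drive top')
    fit(R&ok&(z>42)&(z<54),'rack top')
    fit(D&ok&(z>73)&(z<87),'dock top')
    fit(D&ok&(z>135)&(z<155),'dock drive top')
im,d,c=load('top0')
a=cv2.resize(im[160:300,130:250],None,fx=6,fy=6,interpolation=cv2.INTER_CUBIC)[:600]
b=cv2.resize(im[200:300,350:430],None,fx=6,fy=6,interpolation=cv2.INTER_CUBIC)
cv2.imwrite('pics/z1.png',np.clip(a.astype(int)*2,0,255)[:,:,::-1]); cv2.imwrite('pics/z2.png',b[:,:,::-1])
E
```

```text
top0 drive top [370, 214, 42, 14, 189] mean [ 593.5 -153.7  107.7] med z 107.9 rect [ 594.  -153.9] [ 7.4 70. ] 12.6
top0 rack top [358, 208, 67, 81, 2864] mean [ 550.  -162.6   48.2] med z 48.2 rect [ 552.5 -163.2] [129.   93.3] 12.7
top0 dock top [139, 172, 90, 99, 4622] mean [598.2 200.5  80.3] med z 80.5 rect [596.9 201.9] [141.5 113.3] 24.7
top0 dock drive top [157, 223, 43, 21, 239] mean [567.1 187.1 143.5] med z 144.2 rect [567.4 188.3] [ 7.8 69.6] 24.5
side0 drive top [372, 251, 43, 24, 300] mean [ 593.4 -158.3  105.1] med z 105.7 rect [ 594.4 -156.9] [10.  70.7] 10.3
side0 rack top [319, 288, 106, 62, 2371] mean [ 535.9 -182.4   47.2] med z 47.1 rect [ 552.5 -164.5] [133.2  95.2] 13.4
side0 dock top [211, 164, 94, 46, 1851] mean [588.2 179.9  79.1] med z 79.4 rect [597.6 198.9] [148.  116.9] 24.5
side0 dock drive top [229, 153, 36, 15, 228] mean [566.7 183.7 140.6] med z 140.7 rect [567.6 185.7] [13.9 70.7] 21.8[ WARN:0@0.681] global loadsave.cpp:1063 imwrite_ Unsupported depth image for selected encoder is fallbacked to CV_8U.
```

View pics/z1.png

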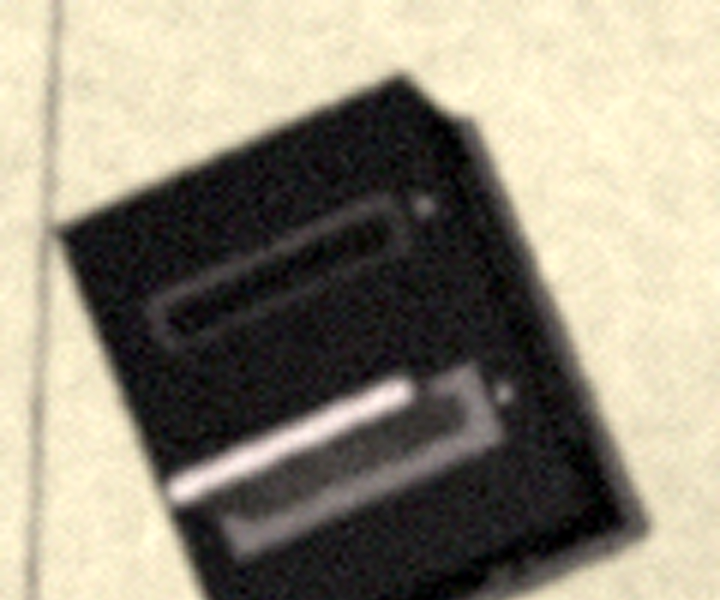

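View pics/z2.png

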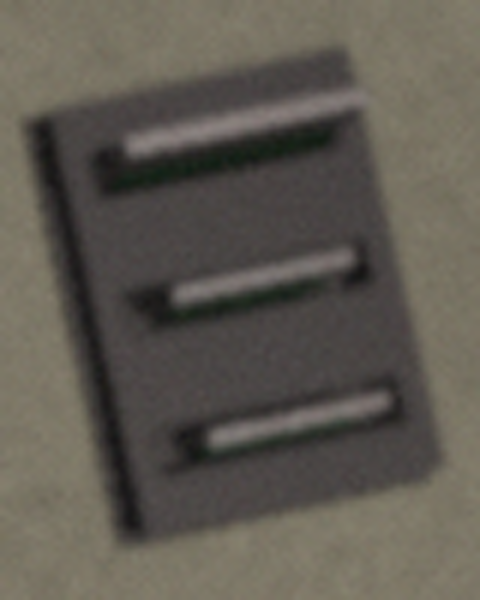

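View pics/wrist0.png

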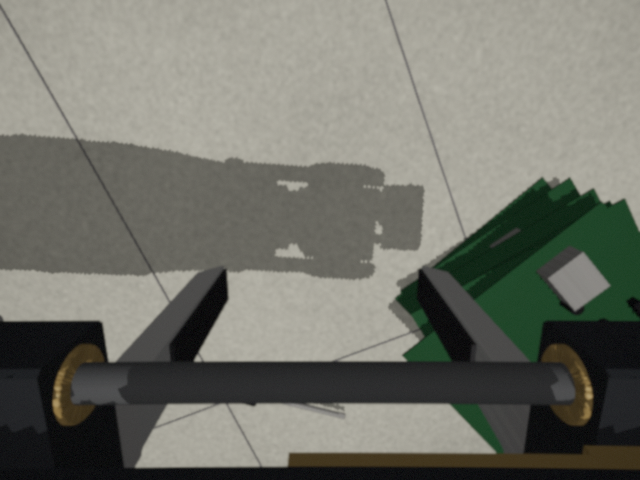

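```bash
python3 -m inch '{"grip":[-0.36,-0.36,-0.36,-0.36,-0.36,-0.36,-0.36,-0.36,-0.36,-0.36],"travel":[[3.8,-6.6,0],[7.6,-13.2,0],[11.4,-19.8,0],[15.2,-26.4,0],[19,-33,0],[22.9,-39.7,0],[26.7,-46.3,0],[30.5,-52.9,0],[34.3,-59.5,0],[38.1,-66.1,-1.5]],"turn":[[0,0,-5.5],[0,0,-11],[0,0,-16.5],[0,0,-22],[0,0,-27.5],[0,0,-33],[0,0,-38],[0,0,-43.5],[0,0,-49],[0,0,-54.6]]}' 20
```

```text
clock: 2.0
eef_pos: [525.5, -36.1, 201.2]
eef_rot: [3.14, 0.0, 1.788]
wrist_force: [0.5, 1.3, 0.8]
finger_gap: 30.1
```

```bash
python3 -m inch '{"grip":[-0.36,-0.36,-0.36,-0.36,-0.36],"travel":[[6.8,-11.8,-1.1],[6.8,-11.8,-1.1],[6.8,-11.8,-1.1],[6.8,-11.8,-1.1],[6.8,-11.8,-1.1]],"turn":[[0,0,0.3],[0,0,0.3],[0,0,0.3],[0,0,0.3],[0,0,0.3]]}'
python3 - <<'E'
from h import *
s=manip.read_state();print(s['eef_pos'],s['eef_rot'],s['wrist_force'],s['qd'].round(3))
im,d,c=take('wrist','w1.png')
E
```

```text
clock: 2.62
eef_pos: [593.3, -152.8, 190.7]
eef_rot: [3.14, 0.0, 1.795]
wrist_force: [-0.6, -0.0, -0.0]
finger_gap: 29.8
[ 593.27940557 -152.81055302  190.65150234] [3.14010942e+00 3.46205555e-04 1.79488340e+00] [-0.60241586 -0.0198791  -0.03110941] [ 0.005 -0.007 -0.004 -0.003  0.001 -0.003]
```

View pics/w1.png

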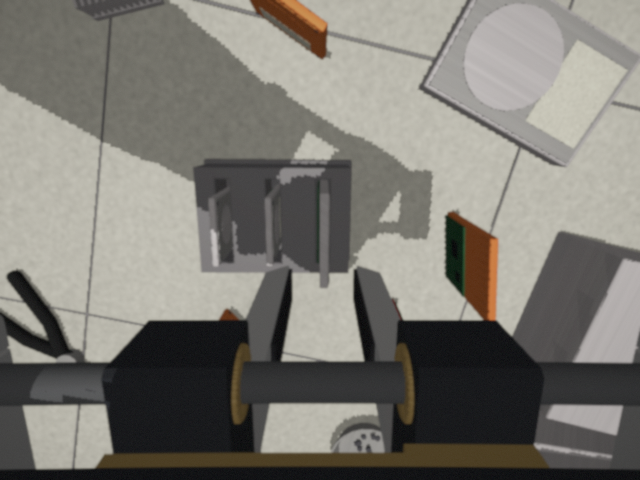

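```bash
python3 - <<'E'
from h import *
im,d,c=load('w1')
vv,uu=np.mgrid[0:480,0:640]; P=pts(c,d,uu,vv).reshape(480,640,3); z=P[...,2]
m=((d>0)&(uu>300)&(uu<345)&(vv>170)&(vv<295)&(z>98)&(z<116))
q=P[m]; r=cv2.minAreaRect(q[:,:2].astype(np.float32)); print(q.mean(0).round(1),r,np.median(q[:,2]),uu[m].min(),uu[m].max(),vv[m].min(),vv[m].max())
m=((d>0)&(uu>190)&(uu<360)&(vv>150)&(vv<280)&(z>43)&(z<53)); q=P[m]; print(cv2.minAreaRect(q[:,:2].astype(np.float32)),np.median(q[:,2]))
m=((d>0)&(uu>200)&(uu<300)&(vv>150)&(vv<280)&(z>80)&(z<92)); q=P[m]; print(cv2.minAreaRect(q[:,:2].astype(np.float32)),np.median(q[:,2]))
print(proj(c,[593.3,-152.8,190.7]))
a=cv2.resize(im[150:300,180:380],None,fx=4,fy=4,interpolation=cv2.INTER_CUBIC); cv2.imwrite('pics/w1z.png',a[:,:,::-1])
E
```

```text
[ 594.6 -151.4  108.3] ((595.4067993164062, -153.55419921875), (6.644351959228516, 69.82340240478516), 12.751832008361816) 108.58160293789166 320 329 191 288
((552.5330810546875, -162.8477020263672), (131.1851806640625, 93.0225601196289), 12.094050407409668) 48.747916427046164
((533.5645141601562, -166.30882263183594), (47.86850357055664, 54.26688003540039), 12.470121383666992) 86.21732266968479
[[322.12244684 285.52940011]]
```

View pics/w1z.png

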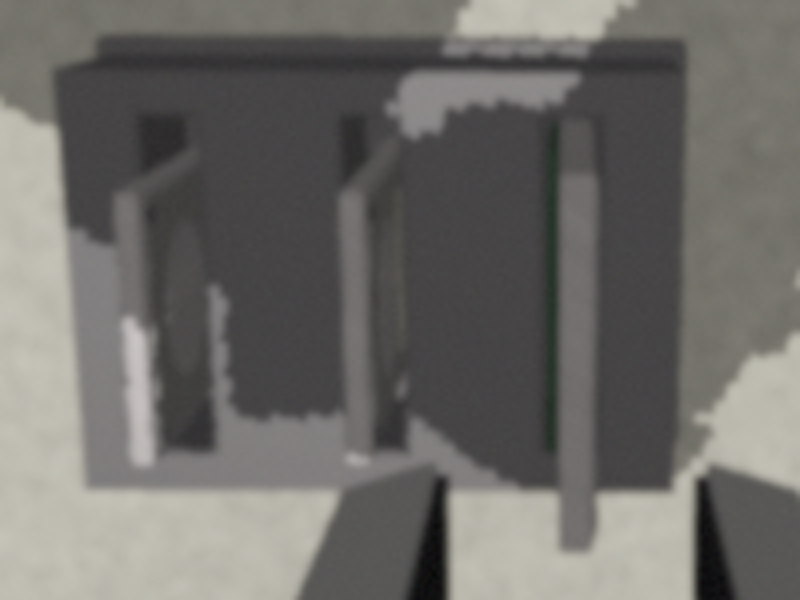

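```bash
python3 -m inch '{"grip":[-0.49,-0.49,-0.49,-0.49,-0.49,-0.49,-1,-1,-1,-1],"travel":[[0.15,-0.08,0],[0.15,-0.08,-3],[0.15,-0.08,-7],[0.15,-0.08,-10.5],[0.15,-0.08,-12.4],[0.15,-0.08,-12.4],[0.15,-0.08,-12.4],[0.15,-0.08,-12.4],[0.15,-0.08,-12.4],[0.15,-0.08,-12.4]],"turn":[[0,0,0],[0,0,0],[0,0,0],[0,0,0],[0,0,0],[0,0,0],[0,0,0],[0,0,0],[0,0,0],[0,0,0]]}' 40
```

```text
clock: 3.92
eef_pos: [595.0, -153.8, 68.2]
eef_rot: [3.139, 0.001, 1.795]
wrist_force: [-3.9, -0.6, 5.7]
finger_gap: 9.3
```

```bash
python3 -m inch '{"grip":[-1,-1,-1,-1,-1,-1],"travel":[[0,0,1],[0,0,3],[0,0,6],[0,0,10],[0,0,14],[0,0,14]],"turn":[[0,0,0],[0,0,0],[0,0,0],[0,0,0],[0,0,0],[0,0,0]]}'
python3 - <<'E'
from h import *
im,d,c=take('wrist','w2.png'); s=manip.read_state(); print(s['eef_pos'],s['wrist_force'],s['moment'],s['finger_gap'])
E
```

```text
clock: 4.68
eef_pos: [596.1, -154.1, 212.6]
eef_rot: [3.133, 0.005, 1.795]
wrist_force: [0.1, -0.4, -1.5]
finger_gap: 9.1
[ 595.38935771 -153.94117005  210.01830719] [ 0.70689958 -0.38827741 -1.95167543] [-0.08014243  0.02156177  0.0160799 ] 9.309920020804046
```

View pics/w2.png

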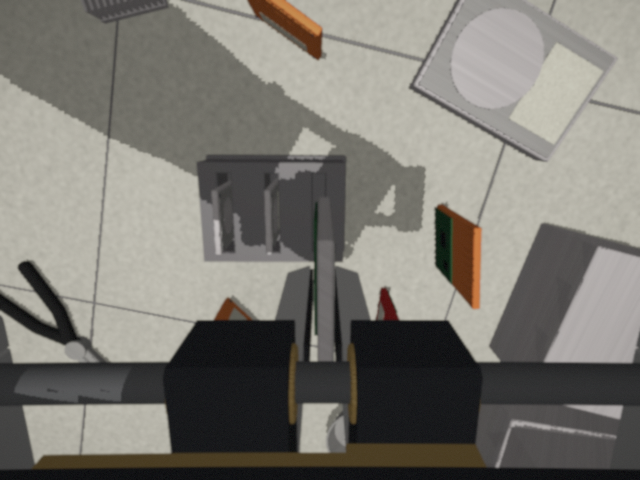

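```bash
python3 -m inch '{"grip":[-1,-1,-1,-1,-1,-1,-1,-1,-1],"travel":[[0.4,2.5,0],[1.2,7,0],[2,12,0],[3,17,0],[3.8,22,0],[4.6,27,-0.5],[5.2,30,-0.5],[5.4,31.3,-0.5],[5.4,31.3,-0.5]],"turn":[[0,0,1],[0,0,3],[0,0,5],[0,0,7],[0,0,9],[0,0,11],[0,0,11.8],[0,0,11.8],[0,0,11.8]]}'
python3 - <<'E'
from h import *
s=manip.read_state(); print(s['eef_pos'],s['eef_rot'],s['qd'].round(3))
im,d,c=take('wrist','w3.png'); s=manip.read_state(); print(s['eef_pos'],s['eef_rot'],s['wrist_force'],s['moment'])
vv,uu=np.mgrid[0:480,0:640]; P=pts(c,d,uu,vv).reshape(480,640,3); z=P[...,2]
m=((d>0)&(z>74)&(z<86)&(vv<320)).astype(np.uint8); k,l,st,_=cv2.connectedComponentsWithStats(m); i=1+np.argmax(st[1:,4]); q=P[l==i]; print(st[i],cv2.minAreaRect(q[:,:2].astype(np.float32)),np.median(q[:,2]))
g=np.clip(im.astype(int)*2,0,255).astype(np.uint8); cv2.imwrite('pics/w3b.png',g[:,:,::-1])
print(proj(c,[[624.3,214,80]]))
E
```

```text
clock: 5.85
eef_pos: [649.2, 159.0, 204.3]
eef_rot: [3.138, 0.003, 2.001]
wrist_force: [-0.2, -1.0, -1.8]
finger_gap: 9.4
[649.16926668 159.01442434 204.32221401] [3.13751923e+00 2.70654244e-03 2.00110745e+00] [-0.029 -0.015  0.011 -0.002  0.001 -0.012]
[649.26203431 158.23424345 204.58942732] [3.13725310e+00 2.91884838e-03 2.00032270e+00] [-0.12634292  0.24827742 -1.40278195] [-0.106673    0.04329035  0.02118056]
[  184    70   193   151 23414] ((596.111083984375, 201.7799072265625), (141.0478515625, 112.9358901977539), 24.396942138671875) 80.70324346964196
[[321.52893215 149.73503575]]
```

View pics/w3b.png

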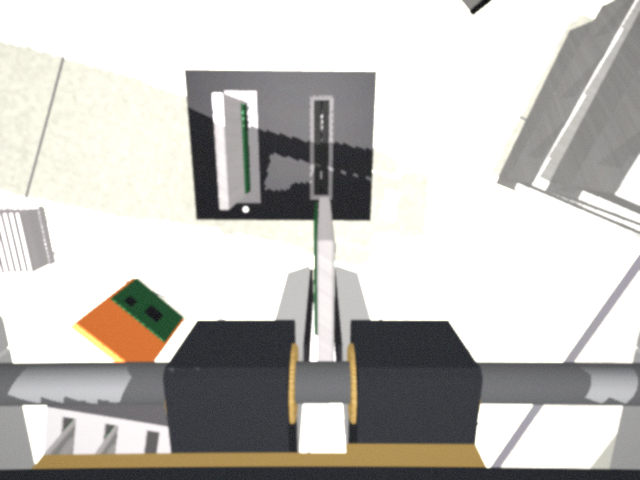

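```bash
python3 - <<'E'
from h import *
im,d,c=load('w3')
for n,(x0,y0,x1,y1,k) in {'a':(290,80,350,215,4.4),'b':(270,190,380,370,3.3)}.items():
    a=cv2.resize(np.clip(im[y0:y1,x0:x1].astype(int)*2,0,255).astype(np.uint8),None,fx=k,fy=k,interpolation=cv2.INTER_CUBIC); cv2.imwrite(f'pics/w3{n}_.png',a[:,:,::-1])
g=im.astype(int).sum(2)//3
print(g[120,296:346].tolist()); print(g[180,296:346].tolist())
print('col321',list(zip(range(85,106),g[85:106,316].tolist())), list(zip(range(186,212),g[186:212,316].tolist())))
E
```

```text
[68, 69, 70, 69, 69, 68, 70, 69, 69, 69, 69, 69, 71, 76, 88, 96, 94, 84, 64, 45, 39, 37, 39, 45, 63, 84, 85, 64, 40, 38, 38, 43, 62, 87, 98, 103, 96, 85, 73, 66, 67, 66, 65, 67, 67, 66, 66, 66, 66, 67]
[63, 62, 63, 62, 61, 60, 61, 63, 63, 62, 59, 62, 64, 69, 75, 77, 69, 58, 44, 29, 19, 22, 23, 24, 23, 26, 25, 21, 24, 22, 24, 33, 47, 64, 66, 61, 49, 34, 22, 22, 23, 23, 22, 20, 24, 22, 21, 19, 23, 20]
col321 [(85, 67), (86, 68), (87, 67), (88, 67), (89, 67), (90, 67), (91, 67), (92, 68), (93, 68), (94, 70), (95, 76), (96, 86), (97, 92), (98, 95), (99, 88), (100, 68), (101, 51), (102, 42), (103, 38), (104, 39), (105, 40)] [(186, 22), (187, 20), (188, 23), (189, 24), (190, 23), (191, 24), (192, 22), (193, 28), (194, 40), (195, 60), (196, 70), (197, 72), (198, 68), (199, 56), (200, 39), (201, 29), (202, 26), (203, 29), (204, 28), (205, 32), (206, 28), (207, 29), (208, 27), (209, 31), (210, 31), (211, 31)]
```

View pics/w3a_.png

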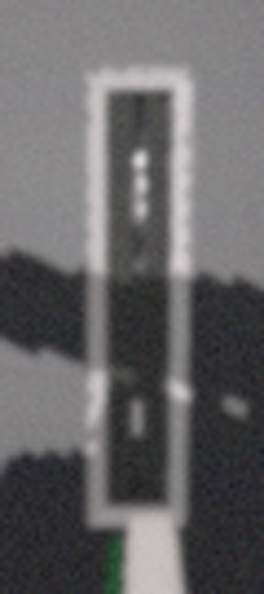

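View pics/w3b_.png

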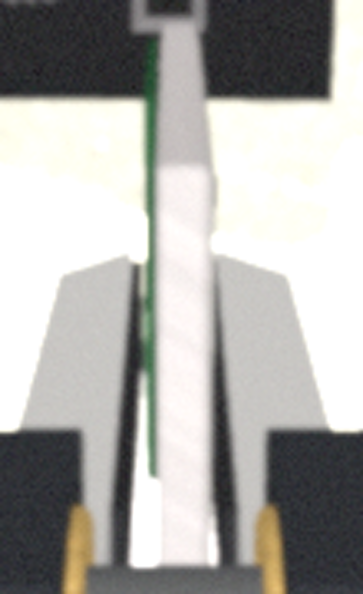

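```bash
python3 - <<'E'
from h import *
im,d,c=load('w3')
q=atz(c,[309.3,333.8,332.7,309.3],[95.2,95.2,199.7,199.7],80.)
ctr=q.mean(0); print('funnel',q.round(1).tolist(),ctr.round(1))
L=(q[0]+q[1]-q[2]-q[3])/2; W=(q[1]+q[2]-q[0]-q[3])/2
print('len',np.linalg.norm(L),np.linalg.norm(W),'yaw of long',np.degrees(np.arctan2(L[1],L[0]))-90)
tcp=np.array([649.22,158.6,204.45]); yaw=2.0007
ax=np.array([np.cos(yaw),np.sin(yaw),0]); ay=np.array([np.sin(yaw),-np.cos(yaw),0])
for h,u,v in ((tcp[2]+39.8,[317.9,334.2],[240,240]),(tcp[2]-60.2,[318.5,330],[198.5,198.5])):
    p=atz(c,u,v,h); print('drive',h.round(1),p.round(1).tolist(),'tool x,y',((p-tcp)@ax).round(1),((p-tcp)@ay).round(1))
vv,uu=np.mgrid[205:262,315:336]; P=pts(c,d,uu,vv).reshape(57,21,3); 
r=(P-tcp); print('tx col326',[(int(v),*(round(float(x),1) for x in (r[v-205,11]@ax,r[v-205,11]@ay,P[v-205,11,2]))) for v in range(205,262,4)])
print('yaw deg',np.degrees(yaw)-90)
E
```

```text
funnel [[599.6, 246.2, 80.0], [616.1, 253.8, 80.0], [648.6, 182.3, 80.0], [631.6, 174.6, 80.0]] [624.  214.2  80. ]
len 78.48376530250744 18.418178241020435 yaw of long 24.28208370598834
drive 244.2 [[633.3, 190.2, 244.2], [638.9, 192.7, 244.2]] tool x,y [35.3 35.3] [-1.3  4.8]
drive 144.2 [[633.6, 188.7, 144.2], [640.2, 191.7, 144.2]] tool x,y [33.9 33.9] [-1.6  5.6]
tx col326 [(205, 35.2, 2.7, 173.2), (209, 35.1, 2.6, 183.9), (213, 35.4, 2.4, 195.7), (217, 35.5, 2.3, 205.0), (221, 35.4, 2.2, 212.9), (225, 35.3, 2.1, 220.4), (229, 35.5, 2.0, 228.0), (233, 35.5, 1.9, 234.8), (237, 35.4, 1.8, 240.4), (241, 35.1, 1.7, 244.9), (245, 33.4, 1.7, 244.4), (249, 31.8, 1.8, 244.3), (253, 30.6, 1.7, 245.4), (257, 28.8, 1.8, 245.0), (261, 27.1, 1.8, 244.5)]
yaw deg 24.631666071823815
```

```bash
python3 - <<'E'
from h import *
im,d,c=load('w3')
tcp=np.array([649.22,158.6,204.45]); yaw=2.0007
R=cv2.Rodrigues(np.array([0,0,yaw]))[0]@cv2.Rodrigues(np.array([3.1375,0,0]))[0]
T=np.array(c['world_from_camera'])
def onplane(u,v,tx=35.35):
    p=rays(c,u,v); r=np.stack([p[:,0],-p[:,1],-np.ones(len(p))],-1)@T[:3,:3].T
    o=(T[:3,3]-tcp)@R; r=r@R; s=(tx-o[0])/r[:,0]; return o+r*s[:,None]
g=cv2.GaussianBlur(im,(3,3),0.8).astype(float)
for v in range(200,240,4):
    row=g[v,:,0]; # red channel
    gr=np.gradient(row)
    def sub(a,b,sg):
        w=np.clip(sg*gr[a:b],0,None)**2; return (w*np.arange(a,b)).sum()/w.sum()
    try:
        dr=abs(gr[328:338]); i=328+np.argmax(dr); r=sub(i-2,i+3,np.sign(gr[i]))
        j=314+np.argmax(gr[314:323]); l=sub(j-2,j+3,1)
        p=onplane([l,r],[v,v]); print(v,round(l,2),round(r,2),p[:,1].round(2),'w',(p[1,1]-p[0,1]).round(2),'toolz',p[0,2].round(1), row[308:340:2].astype(int).tolist() if v%12==8 else '')
    except Exception as e: print(v,e)
E
```

```text
200 318.39 330.0 [-1.8   5.08] w 6.88 toolz 46.4 [23, 33, 38, 38, 41, 61, 92, 98, 98, 97, 90, 60, 30, 23, 22, 21]
204 317.87 330.33 [-1.96  5.02] w 6.98 toolz 33.6 
208 317.71 330.73 [-1.92  5.  ] w 6.92 toolz 22.0 
212 317.72 331.24 [-1.8   5.03] w 6.83 toolz 11.6 [20, 21, 21, 20, 26, 66, 94, 99, 99, 98, 96, 83, 42, 21, 20, 22]
216 317.62 331.73 [-1.74  5.06] w 6.8 toolz 2.2 
220 317.49 330.07 [-1.7   4.09] w 5.79 toolz -6.4 
224 317.39 332.55 [-1.65  5.03] w 6.68 toolz -14.2 [135, 134, 120, 65, 41, 80, 97, 99, 99, 98, 98, 97, 108, 130, 136, 136]
228 317.3 333.15 [-1.59  5.1 ] w 6.69 toolz -21.4 
232 317.29 333.52 [-1.52  5.07] w 6.59 toolz -28.1 
236 317.15 333.98 [-1.49  5.07] w 6.57 toolz -34.2 [133, 132, 120, 66, 50, 85, 97, 98, 99, 99, 98, 96, 96, 116, 135, 137]
```

```bash
python3 -m inch '{"grip":[-1,-1,-1,-1,-1,-1,-1],"travel":[[-0.9,2,0],[-2,4.5,0],[-2.53,5.53,-0.5],[-2.53,5.53,-3],[-2.53,5.53,-5],[-2.53,5.53,-5.5],[-2.53,5.53,-5.5]],"turn":[[0,0,0],[0,0,-0.2],[0,0,-0.2],[0,0,-0.2],[0,0,-0.2],[0,0,-0.2],[0,0,-0.2]]}'
python3 - <<'E'
from h import *
s=manip.read_state(); print(s['eef_pos'],s['eef_rot'],s['wrist_force'],s['moment'])
take('wrist','w4.png');s=manip.read_state(); print(s['eef_pos'],s['eef_rot'],s['wrist_force'],s['moment'])
im,d,c=take('side','s4.png')
a=cv2.resize(im[100:260,190:330],None,fx=4.2,fy=3.7,interpolation=cv2.INTER_CUBIC);cv2.imwrite('pics/s4z.png',np.clip(a.astype(int)*1.6,0,255).astype(np.uint8)[:,:,::-1])
s=manip.read_state(); print(s['eef_pos'],s['eef_rot'],s['wrist_force'],s['moment'])
E
```

```text
clock: 6.78
eef_pos: [624.0, 213.4, 149.9]
eef_rot: [3.137, 0.003, 1.997]
wrist_force: [0.3, -0.5, -1.2]
finger_gap: 9.1
[624.03449812 213.3678274  149.87953885] [3.13708635e+00 2.96438405e-03 1.99656127e+00] [ 0.30472983 -0.50448178 -1.17950161] [-0.03772777 -0.00692079 -0.01964321]
[624.2376977  213.47097052 150.41929574] [3.13621814e+00 3.11275371e-03 1.99666112e+00] [-0.64677713 -0.26159918 -1.14029284] [-0.05164621  0.02532593 -0.02306432]
[624.30959886 213.5156869  150.62061412] [3.13585543e+00 3.12841742e-03 1.99660280e+00] [ 0.16947019 -0.91620228 -1.6424038 ] [-0.04551645  0.04185795 -0.05570132]
```

View pics/w4.png

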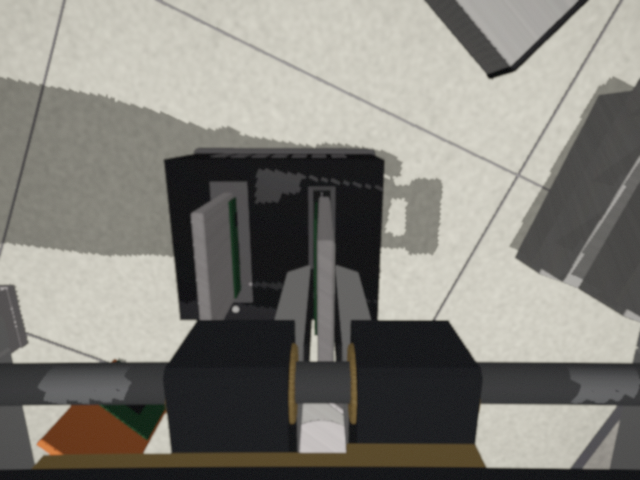

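View pics/s4z.png

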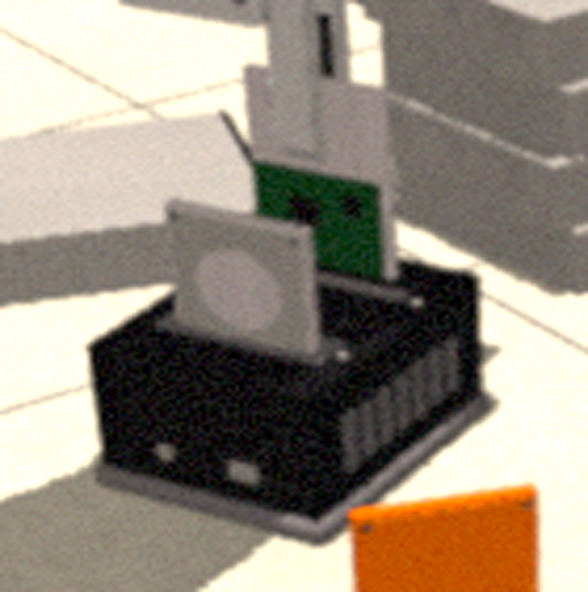

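```bash
python3 -m inch '{"grip":[-1,-1,-1,-1,-1,-1,-1],"travel":[[-0.04,0.03,-0.2],[-0.04,0.03,-0.5],[-0.04,0.03,-0.8],[-0.04,0.03,-1.1],[-0.04,0.03,-1.4],[-0.04,0.03,-1.7],[-0.04,0.03,-1.7]],"turn":[[0,0.37,0],[0,0.37,0],[0,0.37,0],[0,0.37,0],[0,0.37,0],[0,0.37,0],[0,0.37,0]]}'
python3 - <<'E'
from h import *
for i in range(2):
    s=manip.read_state(); print(s['eef_pos'],s['eef_rot'],s['wrist_force'],s['moment'])
    if i==0: take('wrist','w5.png')
E
```

```text
clock: 7.75
eef_pos: [623.8, 213.8, 133.3]
eef_rot: [-3.141, 0.0, 1.997]
wrist_force: [-0.6, -0.2, -1.1]
finger_gap: 9.2
[623.8219673  213.79091702 133.28878016] [-3.14101757e+00  4.11808255e-04  1.99664364e+00] [-0.60144877 -0.19719243 -1.09273767] [-0.03239176  0.02326012  0.0082942 ]
[623.89055825 213.79031374 133.50144451] [-3.14127464e+00  4.22188323e-04  1.99662105e+00] [ 0.15500863  0.00440816 -2.43189769] [-0.00734634  0.0567402  -0.00203538]
```

View pics/w5.png

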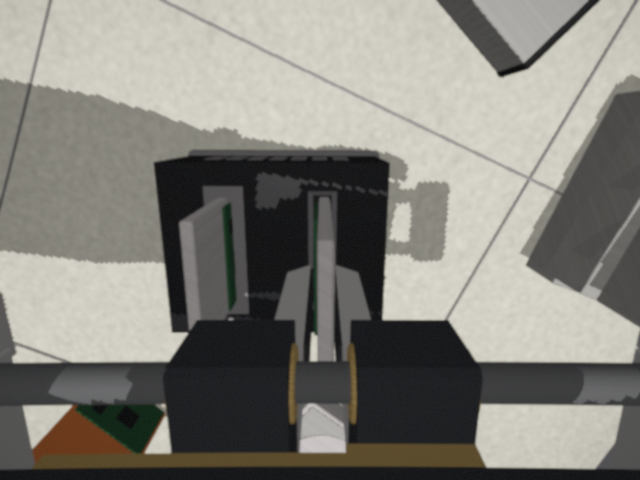

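```bash
python3 -m inch '{"grip":[-1,-1,-1,-1,-1,-1,-1,-1],"travel":[[0,0,-0.3],[0,0,-0.6],[0,0,-0.9],[0,0,-1.2],[0,0,-1.5],[0,0,-1.8],[0,0,-2.1],[0,0,-2.1]],"turn":[[0,0,0],[0,0,0],[0,0,0],[0,0,0],[0,0,0],[0,0,0],[0,0,0],[0,0,0]]}'
python3 - <<'E'
from h import *
s=manip.read_state(); print(s['eef_pos'],s['eef_rot'],s['wrist_force'],s['moment'])
E
```

```text
clock: 8.8
eef_pos: [623.8, 213.7, 112.2]
eef_rot: [-3.141, 0.0, 1.997]
wrist_force: [-0.0, -0.0, -1.5]
finger_gap: 8.9
[623.78993299 213.74058836 112.23160766] [-3.14086818e+00  4.10428360e-04  1.99662297e+00] [-0.03768727 -0.03088074 -1.49495117] [-0.02532161  0.03320605  0.01054056]
```

```bash
python3 -m inch '{"grip":[-1,-1,-1,-1],"travel":[[0,0,-0.2],[0,0,-0.4],[0,0,-0.5],[0,0,-0.5]],"turn":[[0,0,0],[0,0,0],[0,0,0],[0,0,0]]}'
python3 -m inch '{"grip":[-1,-1,-1],"travel":[[0,0,-0.1],[0,0,-0.2],[0,0,-0.2]],"turn":[[0,0,0],[0,0,0],[0,0,0]]}'
python3 -m inch '{"grip":[-1,-1,-1],"travel":[[0,0,-0.1],[0,0,-0.2],[0,0,-0.2]],"turn":[[0,0,0],[0,0,0],[0,0,0]]}'
```

```text
clock: 9.3
eef_pos: [623.8, 213.8, 107.1]
eef_rot: [-3.141, 0.0, 1.997]
wrist_force: [0.2, -0.6, -2.3]
finger_gap: 9.2
clock: 9.68
eef_pos: [623.7, 213.8, 105.0]
eef_rot: [-3.141, 0.0, 1.997]
wrist_force: [-0.5, 0.5, -1.6]
finger_gap: 9.1
clock: 10.05
eef_pos: [623.8, 213.8, 103.5]
eef_rot: [-3.141, 0.0, 1.997]
wrist_force: [-1.9, -1.3, 3.8]
finger_gap: 9.1
```

```bash
python3 -m inch '{"grip":[-1,-1,-1,-1],"travel":[[0,0,-0.1],[0,0,-0.2],[0,0,-0.3],[0,0,-0.4]],"turn":[[0,0,0],[0,0,0],[0,0,0],[0,0,0]]}'
python3 -m inch '{"grip":[-1,-1,-1],"travel":[[0,0,-0.05],[0,0,-0.1],[0,0,-0.1]],"turn":[[0,0,0],[0,0,0],[0,0,0]]}'
```

```text
clock: 10.55
eef_pos: [623.8, 213.8, 99.5]
eef_rot: [-3.141, 0.0, 1.997]
wrist_force: [-3.1, -0.3, 4.9]
finger_gap: 9.5
clock: 10.92
eef_pos: [623.8, 213.8, 98.4]
eef_rot: [-3.141, 0.0, 1.997]
wrist_force: [-2.7, -1.2, 5.2]
finger_gap: 9.1
```

```bash
for i in 1; do :; done; python3 -m inch '{"grip":[-1,-1],"travel":[[0,0,-0.05],[0,0,-0.05]],"turn":[[0,0,0],[0,0,0]]}'
python3 -m inch '{"grip":[-1,-1],"travel":[[0,0,-0.05],[0,0,-0.05]],"turn":[[0,0,0],[0,0,0]]}'
```

```text
clock: 11.18
eef_pos: [623.8, 213.8, 98.0]
eef_rot: [-3.141, 0.0, 1.997]
wrist_force: [-1.4, -0.7, 5.5]
finger_gap: 9.6
clock: 11.42
eef_pos: [623.8, 213.8, 97.5]
eef_rot: [-3.141, 0.0, 1.997]
wrist_force: [-2.8, -0.5, 4.9]
finger_gap: 9.4
```

```bash
python3 -m inch '{"grip":[-1,-1],"travel":[[0,0,-0.05],[0,0,-0.05]],"turn":[[0,0,0],[0,0,0]]}'
python3 -m inch '{"grip":[-1,-1],"travel":[[0,0,-0.04],[0,0,-0.04]],"turn":[[0,0,0],[0,0,0]]}'
```

```text
clock: 11.68
eef_pos: [623.8, 213.8, 97.0]
eef_rot: [-3.141, 0.0, 1.997]
wrist_force: [-2.9, -1.5, 6.2]
finger_gap: 9.6
clock: 11.92
eef_pos: [623.8, 213.8, 96.9]
eef_rot: [-3.141, 0.0, 1.997]
wrist_force: [-3.2, -0.9, 7.0]
finger_gap: 8.8
```

```bash
python3 -m inch '{"grip":[-1,-1],"travel":[[0,0,-0.04],[0,0,-0.04]],"turn":[[0,0,0],[0,0,0]]}'
```

```text
clock: 12.18
eef_pos: [623.9, 213.8, 96.9]
eef_rot: [-3.141, 0.001, 1.997]
wrist_force: [-3.5, -1.0, 8.6]
finger_gap: 9.3
```

```bash
python3 -m inch '{"grip":[-1,-1,-1,-1,-1,-1,-1,-1],"travel":[[0,0,0.3],[0,0,0.6],[0,0,0.9],[0,0,1.2],[0,0,1.5],[0,0,1.9],[0,0,2.4],[0,0,2.4]],"turn":[[0,0,0],[0,0,0],[0,0,0],[0,0,0],[0,0,0],[0,0,0],[0,0,0],[0,0,0]]}'
python3 -m inch '{"grip":[-1,-1,-1,-1],"travel":[[0,0,-0.3],[0,0,-0.6],[0,0,-0.9],[0,0,-0.9]],"turn":[[0,0,0],[0,0,0],[0,0,0],[0,0,0]]}'
```

```text
clock: 13.18
eef_pos: [624.0, 213.9, 121.2]
eef_rot: [3.141, 0.001, 1.997]
wrist_force: [0.4, -0.6, -1.2]
finger_gap: 9.0
clock: 13.68
eef_pos: [624.0, 213.9, 112.1]
eef_rot: [3.141, 0.001, 1.997]
wrist_force: [-1.0, -1.0, 3.3]
finger_gap: 9.2
```

```bash
python3 -m inch '{"grip":[-1,-1,-1,-1,-1,-1,-1],"travel":[[0,0,-0.25],[0,0,-0.5],[0,0,-0.75],[0,0,-1],[0,0,-1.2],[0,0,-1.35],[0,0,-1.4]],"turn":[[0,0,0],[0,0,0],[0,0,0],[0,0,0],[0,0,0],[0,0,0],[0,0,0]]}'
python3 -m inch '{"grip":[-1,-1],"travel":[[0,0,-0.05],[0,0,-0.08]],"turn":[[0,0,0],[0,0,0]]}'
```

```text
clock: 14.55
eef_pos: [624.1, 213.9, 98.1]
eef_rot: [3.141, 0.001, 1.997]
wrist_force: [-0.6, -0.0, 5.4]
finger_gap: 9.5
clock: 14.8
eef_pos: [624.1, 213.9, 97.3]
eef_rot: [3.141, 0.001, 1.997]
wrist_force: [-1.5, -0.4, 5.5]
finger_gap: 9.3
```

```bash
python3 -m inch '{"grip":[-1,-1],"travel":[[0,0,-0.05],[0,0,-0.05]],"turn":[[0,0,0],[0,0,0]]}'
python3 -m inch '{"grip":[-1,-1],"travel":[[0,0,-0.03],[0,0,-0.03]],"turn":[[0,0,0],[0,0,0]]}'
```

```text
clock: 15.05
eef_pos: [624.1, 213.9, 97.0]
eef_rot: [3.141, 0.001, 1.997]
wrist_force: [-1.9, -0.3, 6.2]
finger_gap: 9.5
clock: 15.3
eef_pos: [624.1, 214.0, 96.9]
eef_rot: [3.141, 0.001, 1.997]
wrist_force: [-2.5, -0.2, 7.3]
finger_gap: 9.2
```

```bash
python3 -m inch '{"grip":[-1,-1],"travel":[[0,0,-0.04],[0,0,-0.04]],"turn":[[0,0,0],[0,0,0]]}'
python3 -m inch '{"grip":[-1,-1,-1,-1,-1,-1],"travel":[[0,0,0.15],[0,0,0.3],[0,0,0.45],[0,0,0.55],[0,0,0.6],[0,0,0.6]],"turn":[[0,0,0],[0,0,0],[0,0,0],[0,0,0],[0,0,0],[0,0,0]]}'
python3 -m inch '{"grip":[-1,-1,-1,-1],"travel":[[0,0,0.1],[0,0,0.2],[0,0,0.3],[0,0,0.3]],"turn":[[0,0,0],[0,0,0],[0,0,0],[0,0,0]]}'
```

```text
clock: 15.55
eef_pos: [624.1, 214.0, 96.9]
eef_rot: [3.141, 0.001, 1.997]
wrist_force: [-3.2, -1.5, 7.9]
finger_gap: 9.1
clock: 16.3
eef_pos: [624.1, 213.9, 102.9]
eef_rot: [3.141, 0.001, 1.997]
wrist_force: [-1.2, -1.1, 4.2]
finger_gap: 9.5
clock: 16.8
eef_pos: [624.0, 213.9, 105.6]
eef_rot: [3.141, 0.001, 1.997]
wrist_force: [0.6, -1.1, -2.3]
finger_gap: 9.5
```

```bash
python3 -m inch '{"grip":[-1,-1,-1],"travel":[[0,0,-0.08],[0,0,-0.13],[0,0,-0.13]],"turn":[[0,0,0],[0,0,0],[0,0,0]]}'
python3 -m inch '{"grip":[-0.9,-0.7,-0.5,-0.45,-0.45,-0.45],"travel":[[0,0,0],[0,0,0],[0,0,0],[0,0,0],[0,0,0],[0,0,0]],"turn":[[0,0,0],[0,0,0],[0,0,0],[0,0,0],[0,0,0],[0,0,0]]}'
python3 - <<'E'
from h import *
im,d,c=take('wrist','w6.png')
E
```

```text
clock: 17.18
eef_pos: [624.0, 213.9, 104.2]
eef_rot: [3.141, 0.001, 1.997]
wrist_force: [0.9, -0.2, -1.4]
finger_gap: 9.2
clock: 17.92
eef_pos: [624.0, 214.0, 104.3]
eef_rot: [3.141, 0.001, 1.997]
wrist_force: [-0.2, -0.3, 0.2]
finger_gap: 26.0
```

View pics/w6.png

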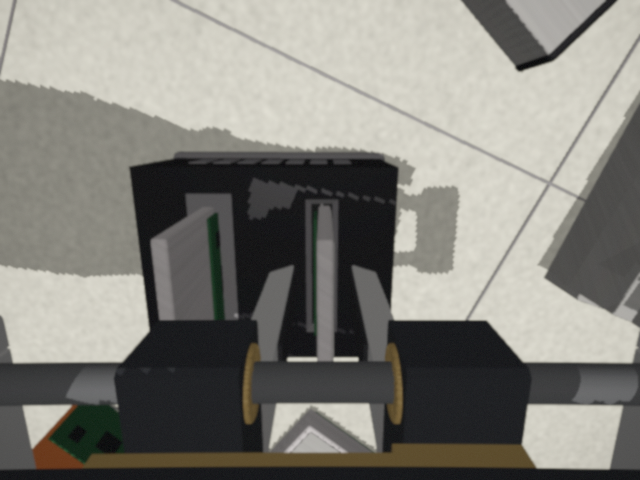

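The fingers are open and the drive stands in the slot at (325,270), clear of both pads. Next I retract straight up and check the drive's height.

```bash
python3 -m inch '{"grip":[-0.45,-0.45,-0.45,-0.45,-0.45,-0.45,-0.45,-0.45],"travel":[[0,0,1],[0,0,3],[0,0,6],[0,0,9],[0,0,12],[0.6,-1.3,14],[1.5,-3.5,14],[1.5,-3.5,14]],"turn":[[0,0,0],[0,0,0],[0,0,0],[0,0,0],[0,0,0],[0,0,0],[0,0,0],[0,0,0]]}'
python3 - <<'E'
from h import *
for n in ('wrist','side','top'):
    im,d,c=take(n,n+'7.png')
    vv,uu=np.mgrid[0:480,0:640]; P=pts(c,d,uu,vv).reshape(480,640,3); z=P[...,2]
    a=np.radians(24.4); r=P[...,:2]-[624,214.2]; lx=r@[np.cos(a),np.sin(a)]; ly=r@[-np.sin(a),np.cos(a)]
    for nm,off,lo,hi in (('new drive',0,120,175),('fixed',-60,120,175)):
        m=(d>0)&(abs(lx-off)<14)&(abs(ly)<45)&(z>lo)&(z<hi)
        if m.sum()>20: 
            q=z[m]; top=np.percentile(q,95); mm=m&(z>top-8); print(n,nm,m.sum(),'top z',top.round(1),np.median(q).round(1),'lx',lx[mm].min().round(1),lx[mm].max().round(1),'ly',ly[mm].min().round(1),ly[mm].max().round(1))
    g=np.clip(im.astype(int)*1.5,0,255).astype(np.uint8); cv2.imwrite(f'pics/{n}7b.png',g[:,:,::-1])
E
```

```text
clock: 18.98
eef_pos: [639.4, 177.0, 243.7]
eef_rot: [-3.141, 0.001, 1.995]
wrist_force: [-0.3, 0.3, -0.5]
finger_gap: 26.1
wrist new drive 969 top z 145.6 144.3 lx -1.9 4.8 ly -35.0 35.0
wrist fixed 1450 top z 145.9 144.3 lx -65.0 -57.4 ly -34.9 35.1
side new drive 446 top z 143.7 133.2 lx -6.4 5.4 ly -38.6 32.0
side fixed 491 top z 144.3 133.9 lx -69.5 -56.2 ly -38.7 33.4
top new drive 73 top z 145.2 139.7 lx -3.0 4.3 ly -36.9 -23.5
top fixed 325 top z 146.3 143.3 lx -66.4 -58.5 ly -34.9 34.9
```

View pics/wrist7b.png

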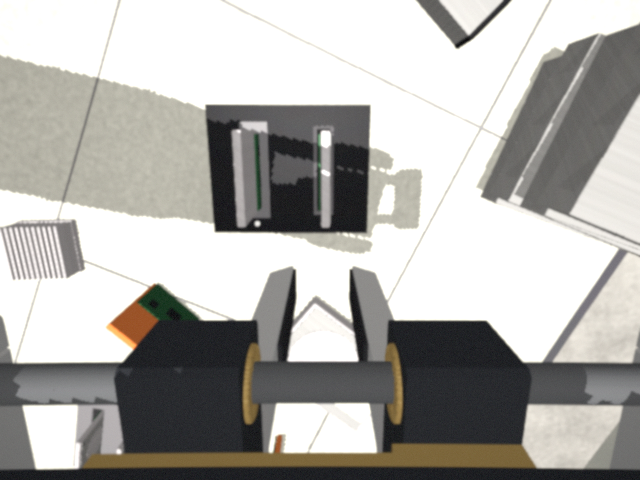

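View pics/side7b.png

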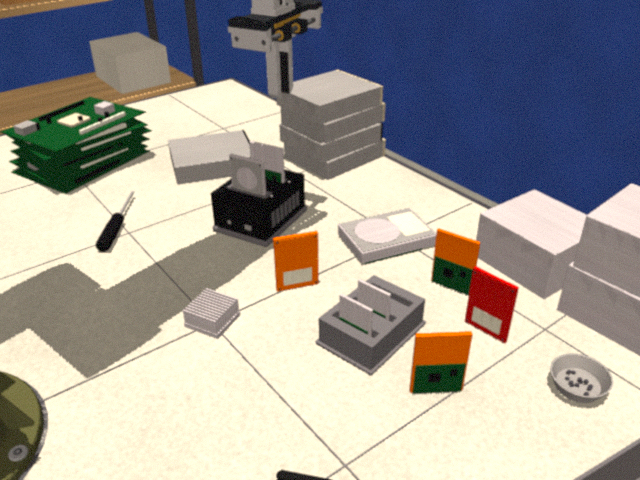

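```bash
python3 -c "
from cell import manip
s=manip.read_state();print(s['clock'],s['qd'].round(3));print(manip.sign_off())"
```

```text
19.125 [ 0.01  -0.002 -0.003 -0.002  0.002  0.001]
the job is handed in; nothing more can be done
None
```

The large drive is in the dock's empty bay, locked down, and the job is handed in at 19.1 s.

- **Loading:** I gripped the drive in the far slot of the rack, lifted it out and lowered it into the bay.
- **Seat:** It had been left locked down. The drive met nothing at the raised level and touched about 1 mm after reaching the locked level. I pushed to the stop and let the seat come fully up. I confirmed it was raised: it pushed back about 4.5 N well above the locked level. Then I pushed to the stop a second time.
- **Force on the stop:** At the end of each step, the most I read, corrected for the drive's weight, was about 10 N the first time and 9.5 N the second. I could not read the force in between.
- **Lock check:** After the second push I lifted the drive about 9 mm above the stop. There the seat no longer pushed back, so it had locked. I then set the drive on it and let go.
- **Last pictures:** The wrist camera puts the top of the new drive at 144.3 mm, the same as the drive that was already home. It would be about 156 mm if the seat were raised. The side and top cameras agree to about 1 mm, and the drive is centred in the slot.
- **Other parts:** In the side picture the small drives, heatsink and hard disk are where they were, and the gripper is clear of everything.

No checks failed. The sideways force reached about 3.5 N during the pushes.

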